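# Start the ironing station on the green setting

### The arm

A 7-joint arm with a two-finger parallel gripper is mounted at the origin on the work surface. World frame = base frame: x ahead of the robot, y to its left, z up, the work surface at z = 0. Lengths are in m, angles in rad, forces in N, time in s.
With the tool pointing down it reaches from about 0.4 to 0.875 m from the base axis. Payload 19.3 kg.
Tool frame: the origin (TCP) lies at the very end of the fingers, on their centre line; the grasp point (between the pads) lies 19 mm behind it; z points along the fingers, y is the line along which they close (so a half turn about z gives the same grasp; the last joint's range is limited). The gripper opens to 85 mm and grips with 20 to 120 N. Pads are 22 mm wide; open, the fingers measure 114 mm over their backs; the gripper's body (76 mm by 85 mm) begins 54 mm behind the grasp point. The pads swing forward as they close: fully open they stand 13 mm farther back than shut.
Start: joints at [1.124, 0.521, -0.036, 1.599, 0.021, 1.021, -0.113], TCP at [0.23, -0.581, 0.231] pointing down, gripper open.
Joint ranges: [-2.91, 2.91], [-0.3, 2.13], [-1.5, 1.42], [0.17, 2.43], [-1.26, 4.41], [0.16, 1.93], [-2.52, 2.52]. Speed limits (rad/s): [1.89, 1.89, 2.39, 2.39, 3.01, 3.01, 3.01].

### API

Orientations are given as [roll, pitch, yaw] about the fixed x, y, z axes, in that order (R = Rz(yaw) Ry(pitch) Rx(roll)).
In Python, from workcell import observe, grab_frame, job_done gives the robot as it stands.
- The arm moves only by the tool move_arm, never from a script. Its argument "plan" is a list that holds one entry, the list of rows, each a list of 7 numbers: the shift along the tool's x, y, z each as a share of 0.02 m, from -1 to 1, then the turn, a rotation vector about the tool's x, y, z each as a share of 6 degrees, from -1 to 1, then the opening, from -1 (shut) to 1 (fully open). A call has exactly 10 rows; each row shifts and turns the commanded pose from where the row before left it, along the tool's axes as they then stand; what a row does not reach is not made up. A row lasts 1/10 s, in which the tool goes at most 50 mm and 8.59 degrees, less where a joint would pass 70% of its speed; a pose out of reach is approached as far as the arm can. A call with a number of a shift or a turn outside -1 to 1 is refused whole. A call with a gripper value outside its range is refused whole. The fingers move at their own pace and stop on an object; "grip_force" is the grip in N (left out, the last holds). Time passes only in rows, so rows that do not move let the fingers close, or fill a call up. It gives the time, the measured TCP pose, the force, the opening and the grip force at its end, in the units of the state.
- observe(): the state, without advancing time (a new reading comes with each control period).
- grab_frame(name): name is "side" or "top" or "wrist"; returns a dict with "color" (400x640x3 uint8, red, green, blue), "intrinsics" (3x3 intrinsics, pixels), "k1" (the pictures are not rectified: a ray, as slopes to the right and down, at radius r is drawn at 1 + k1 r^2 times it, then the intrinsics apply), "position" and "orientation" of the camera in the world; the wrist camera has in their place "tool_from_camera" (4x4, takes a point from camera to tool coordinates, whose origin is the TCP and whose axes are the flange's). Camera axes: x right, y down, z forward; pixel columns grow to the right and rows downward; lengths in m; the calibration is good to about 2 mm. A picture is of the moment at which its call begins: read the wrist's pose just before it. There is no depth.
- job_done(): hands the job in; it is judged then, once.
The state is a dict: "clock": time; "qpos": joint angles; "qd": joint speeds; "joint_efforts": joint torques, N m; "position": TCP position; "tool_rot": TCP orientation; "force": force on the tool from outside, world axes, zero at the start; "moment": the same for the moment, N m; "grip_width": finger opening in m; "finger_force": force on a finger pad.
Only numpy, scipy, OpenCV 4.12 (cv2) and the standard library are available. Lean on these libraries where they do the work, as an engineer would, in place of code of your own. Each camera call takes 0.05 s, during which the arm holds its last target. There are 200 camera calls.

### The job

Get the steam ironing station ready by pushing and pressing, picking nothing up: first push its blue water tank fully home, then switch the black rocker on by pressing its white-marked end all the way down, and then press the green key fully down and keep it down for about two seconds before letting go. Do not press the white or orange key, and leave the iron, the red cup, the detergent bottle and the starch can standing where they are.

Things in the scene. Friction and masses are not known exactly. Their poses are not given: they have to be found in the camera images.
- station: fixed steam ironing station: grey box, white deck, 250 (x) by 400 (y) mm, deck 100 mm above the table. Origin: centre of its underside; front (with the tank) is its -x side, towards the robot; y to its left. In its frame, mm: tank at y -100; key row at x -55, y -155, -100, -45; rocker at x 20, y -100; iron around y 115
- tank (a joint): how far the blue water tank is pulled out of the front of the station, in m: 0 fully home against its stop, 14 to 30 mm out at the start; it slides straight along the station's x axis with about 2.5 N of friction, has no spring and stays where it is left
- tank_face (a point): centre of the tank's flat front face, 120 mm wide and 73 mm high (15 to 88 mm above the table; this point is 51.5 mm up). The face is square to the station's x axis and is pushed along +x of the station; even fully home it stands 6 mm proud of the station's front. Moves with the tank
- rocker (a joint): black rocker switch on the deck, paddle 60 mm (along the station's y) by 30 mm, pivot in its middle 114 mm above the table. Value in rad: 0 off (white-marked +y end up), 0.35 fully on (that end all the way down, against its stop). Pressing near the marked end takes about 3 N; it has no spring and stays where it is left
- rocker_on (a point): top face of the rocker's white-marked end, at the middle of the white bar (24 by 12 mm), 21 mm from the pivot towards the station's +y; about 122.6 mm above the table when off; goes down 7 mm when switched on
- key_green (a joint): green round push key, 28 mm across, in a black round housing 44 mm across and 12 mm high that stands on the station's deck. Value in m: 0 up, 0.006 fully down; it springs back when let go, about 1.3 N starts it and 4.5 N holds it fully down. This is the key to press and hold. The three keys stand in one row 55 mm apart, in any order of colours.
- key_green_top (a point): centre of the top of the green key, about 122 mm above the table when the key is up (22 mm above the deck); moves down with the key
- key_white (a joint): white round push key, 28 mm across, in a black round housing 44 mm across and 12 mm high that stands on the station's deck. Value in m: 0 up, 0.006 fully down; it springs back when let go, about 1.3 N starts it and 4.5 N holds it fully down. Not to be pressed. The three keys stand in one row 55 mm apart, in any order of colours.
- key_white_top (a point): centre of the top of the white key, about 122 mm above the table when the key is up (22 mm above the deck); moves down with the key
- key_orange (a joint): orange round push key, 28 mm across, in a black round housing 44 mm across and 12 mm high that stands on the station's deck. Value in m: 0 up, 0.006 fully down; it springs back when let go, about 1.3 N starts it and 4.5 N holds it fully down. Not to be pressed. The three keys stand in one row 55 mm apart, in any order of colours.
- key_orange_top (a point): centre of the top of the orange key, about 122 mm above the table when the key is up (22 mm above the deck); moves down with the key
- iron: loose steam iron lying flat on the left part of the deck, about 215 mm long (its x), 100 mm wide, 103 mm high; origin on its underside, 120 mm ahead of its heel; its nose points to its +x
- detergent: loose white detergent bottle with a blue label, 84 mm across, 200 mm high, on the table to the left of the station; origin at the centre of its underside
- starch: loose green spray can with a white label and lid, 52 mm across, 180 mm high, on the table to the right of the station; origin at the centre of its underside
- cup: loose red measuring cup, 44 mm across, 45 mm high, on the deck behind the rocker; origin at the centre of its underside
There are look-alikes about, which are no part of the job. What is shaped like the detergent but pink is not meant.

How it is judged:
By the outcome, as a careful person would: the job done as asked, in the order asked, and still so for the second after the job is handed in, with the robot touching nothing.
It also fails if it takes over 48 s, if anything falls off the work surface, if the arm or the gripper's body presses on something with over 40 N, if the wrist force passes 120 N, or if a joint passes its speed limit or range.

## Working session

There is one attempt and no reset: what is moved stays moved. The work goes in short steps, Python scripts to look and compute and a tool call to move; the robot and the scene stay as the last step left them, time stands still between calls to the robot, and variables do not carry over. Pictures are saved under pics/ and viewed, at most 10 in all, crops included, and the job is handed in when it is done.

Besides the shell and the picture viewer there is one more tool, called after "Call:" in YAML: its name, and indented under it one key for each argument. move_arm: Moves the arm, as the interface text tells. Shift numbers are shares of 0.02 m and turn numbers shares of 6 degrees, none past 1 either way. Its arguments: {"type":"object","properties":{"plan":{"type":"array"},"grip_force":{"type":"number"}},"required":["plan"]}

```bash
ls; mkdir -p pics
cat > h.py <<'E'
import numpy as np, cv2
from workcell import observe, grab_frame, job_done
from scipy.spatial.transform import Rotation as R
def rot(o):
    o=np.array(o,float)
    if o.shape==(3,3): return o
    if o.size==4: return R.from_quat(o).as_matrix()
    return R.from_euler('xyz',o).as_matrix()
def ray(f,u,v):
    K=np.array(f['intrinsics']);k=f['k1']
    d=np.array([(u-K[0,2])/K[0,0],(v-K[1,2])/K[1,1]]);s=d.copy()
    for _ in range(20): s=d/(1+k*(s@s))
    return np.array(f['position']),rot(f['orientation'])@np.array([s[0],s[1],1])
def plane(f,u,v,z):
    p,d=ray(f,u,v); return p+d*(z-p[2])/d[2]
def save(n,im): cv2.imwrite('pics/'+n+'.png',im[...,::-1])
E
python3 - <<'E'
from h import *
import pickle
s=observe();print({k:s[k] for k in('clock','position','tool_rot','force','grip_width')})
fs={n:grab_frame(n) for n in('top','side')}
for n,f in fs.items(): save(n,f['color']);print(n,f['position'],f['orientation'],f['k1'],f['intrinsics'])
pickle.dump(fs,open('f.pkl','wb'))
E
```

```text
pics
{'clock': 0.0, 'position': array([ 0.22981928, -0.58085221,  0.23071084]), 'tool_rot': array([-3.14042793e+00,  8.76132624e-05,  3.76795526e-01]), 'force': array([-0.07592565,  0.33709036, -0.72155821]), 'grip_width': 0.08579787346854516}
top [0.41431276 0.11423927 1.19119714] [-2.96350137e+00 -1.50389369e-03 -1.57676916e+00] -0.031539472525108816 [[486.83286214   0.         312.44226286]
 [  0.         486.83286214 204.63695051]
 [  0.           0.           1.        ]]
side [0.14792832 0.93825673 0.65635318] [-2.10430897 -0.01273937 -2.64580832] -0.10178227425083386 [[417.82687206   0.         316.75586468]
 [  0.         417.82687206 196.58856669]
 [  0.           0.           1.        ]]
```

View pics/top.png

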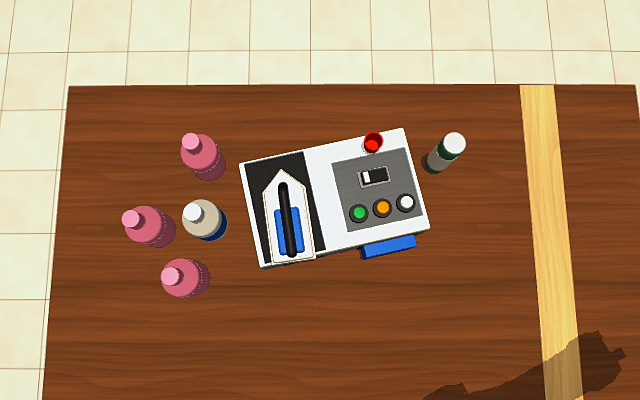

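View pics/side.png

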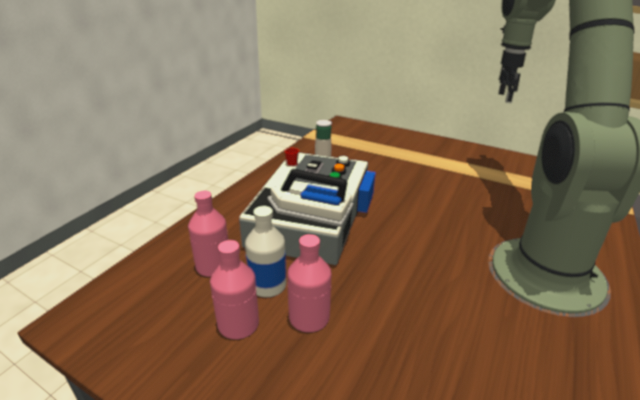

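The top view shows green key (359,213), orange (382,207) and white (406,202). The rocker is at (374,177) with its white bar on the left (+y) end, the tank at (388,246), the cup at (373,142) and the starch can at (445,150). The white/blue detergent is at (203,220), and the pink look-alikes are left of the station. The green key is the only saturated-green disc, at the row's +y end.

Run:
```python
from h import *
import pickle
fs=pickle.load(open('f.pkl','rb'));f=fs['top'];im=f['color']
save('crop',cv2.resize(im[120:270,320:460],None,fx=4,fy=4,interpolation=cv2.INTER_CUBIC))
hsv=cv2.cvtColor(im,cv2.COLOR_RGB2HSV)
def blob(lo,hi,box):
    x0,y0,x1,y1=box
    m=cv2.inRange(hsv,np.array(lo),np.array(hi))[y0:y1,x0:x1]
    n,l,st,c=cv2.connectedComponentsWithStats(m)
    i=1+np.argmax(st[1:,4]); return c[i]+[x0,y0],st[i,4],(l==i).astype(np.uint8)
P={}
for n,lo,hi,b,z,loc in[('green',(40,80,60),(85,255,255),(345,198,374,228),.122,(-55,-45)),('orange',(8,120,120),(25,255,255),(368,193,396,222),.122,(-55,-100)),
  ('white',(0,0,170),(180,60,255),(394,190,416,214),.122,(-55,-155)),('mark',(0,0,170),(180,60,255),(358,166,374,190),.1226,(20,-79))]:
    c,a,_=blob(lo,hi,b);p=plane(f,*c,z);P[n]=(p,loc);print(n,c,a,p.round(4))
src=np.array([v[1] for v in P.values()])/1000.;dst=np.array([v[0][:2] for v in P.values()])
sm,dm=src.mean(0),dst.mean(0);U,S,Vt=np.linalg.svd((src-sm).T@(dst-dm));Rm=(U@Vt).T
t=dm-Rm@sm;print('yaw',np.degrees(np.arctan2(Rm[1,0],Rm[0,0])),'t',t,'res mm',((src@Rm.T+t-dst)*1000).round(1).tolist())
# deck outline check
for q in[(403,128),(429,229),(261,267),(240,164)]:
    p=plane(f,*q,.1)[:2]; print('deck',q,((p-t)@Rm*1000).round(1))
c,a,m=blob((100,120,60),(125,255,255),(355,228,420,262))
box=np.argwhere(m)[:,::-1]+[355,228];print('tank',c,a)
for z in(.088,.015):
    q=np.array([((plane(f,*b,z)[:2]-t)@Rm)*1000 for b in box]);print(z,q.min(0),q.max(0))
for n,q in[('frontedge',(-.125-.02,-.1)),('rocker_on',(.02,-.079)),('green',(-.055,-.045))]: print(n,Rm@q+t)
```

```text
green [358.73170732 212.41463415] 123 [0.5886 0.0085 0.122 ]
orange [382.59016393 206.81967213] 122 [ 0.6009 -0.045   0.122 ]
white [406.46017699 201.38938053] 113 [ 0.6129 -0.0989  0.122 ]
mark [366.  176.5] 50 [ 0.6704 -0.0097  0.1226]
yaw 12.159472233874899 t [0.63369257 0.06398465] res mm [[0.8, -0.1], [0.1, -0.3], [-0.4, -0.2], [-0.5, 0.7]]
deck (403, 128) [ 120.1 -196.1]
deck (429, 229) [-124.2 -194.1]
deck (261, 267) [-125.5  193.7]
deck (240, 164) [117.  194.2]
tank [388.31010929 246.31010929] 732
0.088 [-156.70066661 -159.63588345] [-125.91509742  -33.56725949]
0.015 [-153.57922822 -176.5076983 ] [-120.75653758  -42.0969483 ]
frontedge [ 0.51300896 -0.0643137 ]
rocker_on [ 0.66988391 -0.00903032]
green [0.58940499 0.00840939]
```

View pics/crop.png

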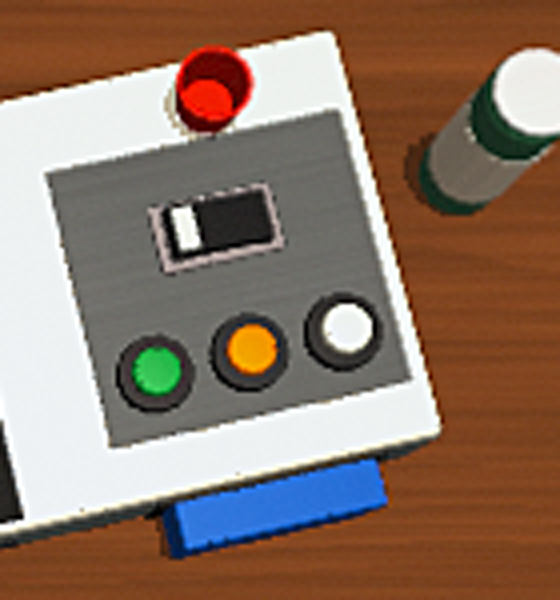

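The crop confirms the order of green, orange and white, with the green key at the +y end. The rocker's white bar is on its left (+y) end and the tank is about 25 mm out. Next I turn the tool square to the station (yaw 12.2°), shut the fingers and move to in front of the tank.

Call:
move_arm:
  plan:
    - [[0, 0, 0, 0, 0, 0.786, -1], [0, 0, 0, 0, 0, 0.786, -1], [0.7, -0.95, 0, 0, 0, 0, -1], [0.7, -0.95, 0, 0, 0, 0, -1], [0.7, -0.95, 0, 0, 0, 0, -1], [0.7, -0.95, 0, 0, 0, 0, -1], [0.7, -0.95, 0, 0, 0, 0, -1], [0.7, -0.95, 0, 0, 0, 0, -1], [0.7, -0.95, 0, 0, 0, 0, -1], [0.7, -0.95, 0, 0, 0, 0, -1]]

```text
clock: 1.1
position: [0.3077, -0.408, 0.2311]
tool_rot: [-3.141, 0.0, 0.212]
force: [0.3, -0.1, -0.2]
grip_width: 0.0002
finger_force: 0.0
```

Call:
move_arm:
  plan:
    - [[0.7, -0.95, 0, 0, 0, 0, -1], [0.7, -0.95, 0, 0, 0, 0, -1], [0.7, -0.95, 0, 0, 0, 0, -1], [0.7, -0.95, 0, 0, 0, 0, -1], [0.7, -0.95, 0, 0, 0, 0, -1], [0.7, -0.95, 0, 0, 0, 0, -1], [0.7, -0.95, 0, 0, 0, 0, -1], [0.7, -0.95, 0, 0, 0, 0, -1], [0.7, -0.95, 0, 0, 0, 0, -1], [0, 0, 0, 0, 0, 0, -1]]

```text
clock: 2.1
position: [0.3956, -0.2128, 0.2312]
tool_rot: [-3.141, -0.0, 0.216]
force: [-0.5, -0.0, -0.2]
grip_width: -0.0002
finger_force: 0.0
```

```bash
cat >> h.py <<'E'
yaw=np.radians(12.159);T=np.array([0.63369,0.06398]);RS=np.array([[np.cos(yaw),-np.sin(yaw)],[np.sin(yaw),np.cos(yaw)]])
def go(x,y,z):
    s=observe();p=s['position'];M=rot(s['tool_rot'])
    g=np.r_[RS@[x,y]+T,z]
    print('t',round(s['clock'],2),'station xy mm',((p[:2]-T)@RS*1000).round(1),'z',p[2].round(4),'F station',(s['force'][:2]@RS).round(2),s['force'][2].round(2))
    print('tool delta shares of .02',(M.T@(g-p)/.02).round(2))
    Mg=R.from_euler('xyz',[np.pi,0,yaw]).as_matrix()
    print('turn shares',(np.degrees(R.from_matrix(M.T@Mg).as_rotvec())/6).round(3),'grip',s['grip_width'])
E
python3 -c "
from h import *
go(-.2,-.1,.05)"
```

```text
t 2.1 station xy mm [-291.  -220.5] z 0.2312 F station [-0.54  0.08] -0.24
tool delta shares of .02 [ 4.57 -6.    9.07]
turn shares [-0.007 -0.003  0.034] grip -0.00023907023608924838
```

Call:
move_arm:
  plan:
    - [[0.57, -0.75, 0.9, 0, 0, 0.03, -1], [0.57, -0.75, 0.9, 0, 0, 0, -1], [0.57, -0.75, 0.9, 0, 0, 0, -1], [0.57, -0.75, 0.9, 0, 0, 0, -1], [0.57, -0.75, 0.9, 0, 0, 0, -1], [0.57, -0.75, 0.9, 0, 0, 0, -1], [0.57, -0.75, 0.9, 0, 0, 0, -1], [0.57, -0.75, 0.9, 0, 0, 0, -1], [0, 0, 0.9, 0, 0, 0, -1], [0, 0, 0.9, 0, 0, 0, -1]]

```text
clock: 3.1
position: [0.4589, -0.0789, 0.0504]
tool_rot: [3.142, 0.0, 0.21]
force: [0.8, -0.2, -0.1]
grip_width: 0.0001
finger_force: 0.0
```

```bash
python3 -c "
from h import *
f=grab_frame('top');save('t2',f['color'][150:330,280:500].repeat(3,0).repeat(3,1))
go(-.142,-.1,.05)"
```

```text
t 3.15 station xy mm [-202.2 -102.7] z 0.0482 F station [-4.11  0.88] -4.54
tool delta shares of .02 [ 3.01 -0.14 -0.1 ]
turn shares [-0.008  0.028 -0.027] grip -0.0003295801623815765
```

View pics/t2.png

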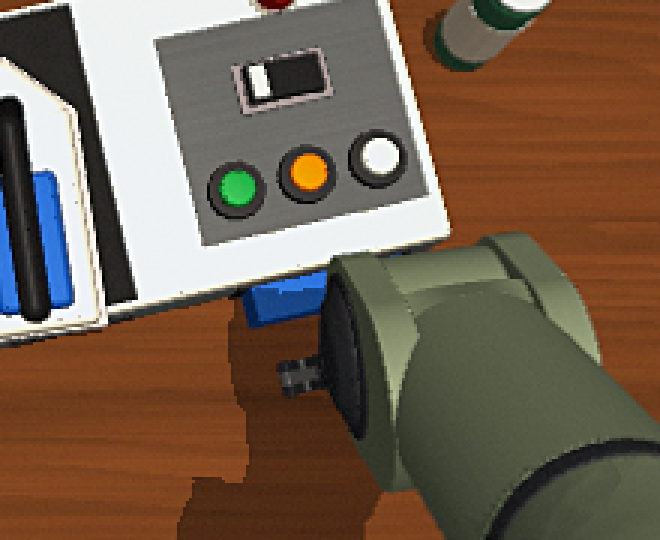

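The picture shows the shut gripper at crop (300,378), just in front of the blue tank and clear of everything else. Pushing now.

Call:
move_arm:
  plan:
    - [[0.4, -0.1, 0, 0, 0, 0, -1], [0.4, 0, 0, 0, 0, 0, -1], [0.3, 0, 0, 0, 0, 0, -1], [0.3, 0, 0, 0, 0, 0, -1], [0.3, 0, 0, 0, 0, 0, -1], [0.3, 0, 0, 0, 0, 0, -1], [0.3, 0, 0, 0, 0, 0, -1], [0.2, 0, 0, 0, 0, 0, -1], [0, 0, 0, 0, 0, 0, -1], [0, 0, 0, 0, 0, 0, -1]]

```text
clock: 4.15
position: [0.5075, -0.0666, 0.0513]
tool_rot: [-3.142, -0.0, 0.209]
force: [0.1, 0.2, -0.5]
grip_width: -0.0002
finger_force: 0.0
```

```bash
python3 -c "
from h import *
go(-.142,-.1,.05)"
```

```text
t 4.15 station xy mm [-150.9 -101. ] z 0.0513 F station [0.09 0.14] -0.54
tool delta shares of .02 [ 0.44 -0.05  0.06]
turn shares [-0.    -0.003 -0.03 ] grip -0.0002475802360137812
```

Call:
move_arm:
  plan:
    - [[0.1, 0, 0, 0, 0, 0, -1], [0.1, 0, 0, 0, 0, 0, -1], [0.1, 0, 0, 0, 0, 0, -1], [0.1, 0, 0, 0, 0, 0, -1], [0.05, 0, 0, 0, 0, 0, -1], [0.05, 0, 0, 0, 0, 0, -1], [0.05, 0, 0, 0, 0, 0, -1], [0.05, 0, 0, 0, 0, 0, -1], [0.05, 0, 0, 0, 0, 0, -1], [0.05, 0, 0, 0, 0, 0, -1]]

```text
clock: 5.15
position: [0.5153, -0.0649, 0.0506]
tool_rot: [-3.141, 0.011, 0.208]
force: [-41.6, -4.6, 32.1]
grip_width: -0.0
finger_force: 20.7
```

```bash
python3 -c "
from h import *
go(-.142,-.1,.05)"
```

```text
t 5.15 station xy mm [-142.9 -101.1] z 0.0506 F station [-41.59   4.3 ] 32.06
tool delta shares of .02 [ 0.04 -0.05  0.03]
turn shares [-0.007  0.109 -0.042] grip -2.0300511184221145e-05
```

Force rose to 42 N at -143 mm: the tank is on its stop. I back off and raise.

Call:
move_arm:
  plan:
    - [[-0.4, 0, 0, 0, 0, 0, -1], [-0.8, 0, 0, 0, 0, 0, -1], [-0.8, 0, 0, 0, 0, 0, -1], [0, 0, -1, 0, 0, 0, -1], [0, 0, -1, 0, 0, 0, -1], [0, 0, -1, 0, 0, 0, -1], [0, 0, -1, 0, 0, 0, -1], [0, 0, -1, 0, 0, 0, -1], [0, 0, -1, 0, 0, 0, -1], [0, 0, 0, 0, 0, 0, -1]]

```text
clock: 6.15
position: [0.4835, -0.0721, 0.1736]
tool_rot: [3.14, -0.004, 0.209]
force: [0.6, 0.2, -1.0]
grip_width: -0.0003
finger_force: 0.0
```

```bash
python3 -c "
from h import *
f=grab_frame('top');im=f['color'];save('t3',im[150:330,280:500].repeat(3,0).repeat(3,1))
m=cv2.inRange(cv2.cvtColor(im,cv2.COLOR_RGB2HSV),(100,120,60),(125,255,255))[228:262,355:420]
q=np.array([(plane(f,b[1]+355,b[0]+228,.088)[:2]-T)@RS*1000 for b in np.argwhere(m)])
print('tank',q.min(0),q.max(0),len(q))
go(.02,-.077,.15)"
```

```text
tank [-134.45982546 -111.11026509] [-126.12524722  -34.62094218] 120
t 6.2 station xy mm [-176.  -101.2] z 0.1723 F station [0.02 0.43] -1.13
tool delta shares of .02 [ 9.8  -1.24  1.14]
turn shares [ 0.008 -0.028 -0.031] grip 2.0938478190244907e-05
```

View pics/t3.png

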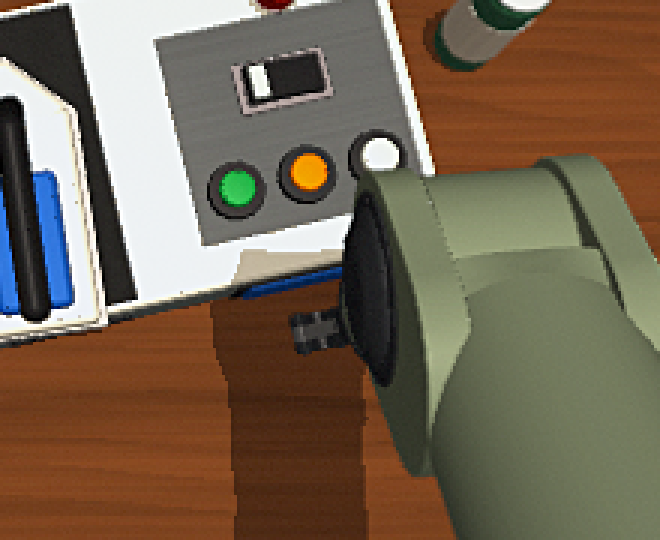

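The picture shows the tank as only a thin blue strip at crop (290,283). Its front edge is about 22 mm further in, which agrees with the stop. Next is the rocker's marked end.

Call:
move_arm:
  plan:
    - [[0.98, -0.14, 0.1, 0, 0, -0.03, -1], [0.98, -0.14, 0.1, 0, 0, 0, -1], [0.98, -0.14, 0.1, 0, 0, 0, -1], [0.98, -0.14, 0.1, 0, 0, 0, -1], [0.98, -0.14, 0.1, 0, 0, 0, -1], [0.98, -0.14, 0.1, 0, 0, 0, -1], [0.98, -0.14, 0.1, 0, 0, 0, -1], [0.98, -0.14, 0.1, 0, 0, 0, -1], [0.98, -0.14, 0.1, 0, 0, 0, -1], [0.98, -0.14, 0.1, 0, 0, 0, -1]]

```text
clock: 7.2
position: [0.6682, -0.003, 0.15]
tool_rot: [-3.141, 0.001, 0.212]
force: [1.1, 0.3, -0.3]
grip_width: 0.0004
finger_force: 0.0
```

Call:
move_arm:
  plan:
    - [[0, 0, 0.4, 0, 0, 0, -1], [0, 0, 0.4, 0, 0, 0, -1], [0, 0, 0.15, 0, 0, 0, -1], [0, 0, 0.1, 0, 0, 0, -1], [0, 0, 0.1, 0, 0, 0, -1], [0, 0, 0, 0, 0, 0, -1], [0, 0, 0, 0, 0, 0, -1], [0, 0, 0, 0, 0, 0, -1], [0, 0, 0, 0, 0, 0, -1], [0, 0, 0, 0, 0, 0, -1]]

```text
clock: 8.2
position: [0.6677, -0.0034, 0.1284]
tool_rot: [-3.142, -0.0, 0.212]
force: [-0.3, 0.5, 0.1]
grip_width: -0.0003
finger_force: 0.0
```

```bash
python3 -c "
from h import *
go(.02,-.074,.116)"
```

```text
t 8.2 station xy mm [ 19. -73.] z 0.1284 F station [-0.14  0.57] 0.07
tool delta shares of .02 [0.05 0.05 0.62]
turn shares [-0.    -0.002 -0.001] grip -0.0002876383065946114
```

Call:
move_arm:
  plan:
    - [[0, 0.05, 0.1, 0, 0, 0, -1], [0, 0, 0.1, 0, 0, 0, -1], [0, 0, 0.1, 0, 0, 0, -1], [0, 0, 0.1, 0, 0, 0, -1], [0, 0, 0.07, 0, 0, 0, -1], [0, 0, 0.05, 0, 0, 0, -1], [0, 0, 0.05, 0, 0, 0, -1], [0, 0, 0, 0, 0, 0, -1], [0, 0, 0, 0, 0, 0, -1], [0, 0, 0, 0, 0, 0, -1]]

```text
clock: 9.2
position: [0.6679, -0.0047, 0.1169]
tool_rot: [3.141, 0.0, 0.212]
force: [-0.4, 1.8, 1.1]
grip_width: 0.0001
finger_force: 0.8
```

```bash
python3 -c "
from h import *
go(.02,-.074,.116)"
```

```text
t 9.2 station xy mm [ 19.  -74.3] z 0.1169 F station [-0.    1.87] 1.05
tool delta shares of .02 [ 0.05 -0.02  0.04]
turn shares [ 0.002  0.    -0.002] grip 0.00013736400453442157
```

Contact made, not yet at the stop; continue in small steps.

Call:
move_arm:
  plan:
    - [[0, 0, 0.05, 0, 0, 0, -1], [0, 0, 0.05, 0, 0, 0, -1], [0, 0, 0.05, 0, 0, 0, -1], [0, 0, 0, 0, 0, 0, -1], [0, 0, 0, 0, 0, 0, -1], [0, 0, 0, 0, 0, 0, -1], [0, 0, 0, 0, 0, 0, -1], [0, 0, 0, 0, 0, 0, -1], [0, 0, 0, 0, 0, 0, -1], [0, 0, 0, 0, 0, 0, -1]]

```text
clock: 10.2
position: [0.6681, -0.0045, 0.115]
tool_rot: [3.141, -0.001, 0.212]
force: [-6.0, 1.2, 17.7]
grip_width: -0.0005
finger_force: 8.8
```

```bash
python3 -c "
from h import *
go(.02,-.074,.113)"
```

```text
t 10.2 station xy mm [ 19.2 -74.2] z 0.115 F station [-5.64  2.4 ] 17.73
tool delta shares of .02 [ 0.04 -0.01  0.1 ]
turn shares [ 0.003 -0.007 -0.002] grip -0.0004618450306035334
```

Stop reached at 18 N. I lift, move toward the green key and look.

Call:
move_arm:
  plan:
    - [[0, 0, -0.6, 0, 0, 0, -1], [0, 0, -0.8, 0, 0, 0, -1], [-0.62, -0.24, 0, 0, 0, 0, -1], [-0.62, -0.24, 0, 0, 0, 0, -1], [-0.62, -0.24, 0, 0, 0, 0, -1], [-0.62, -0.24, 0, 0, 0, 0, -1], [-0.62, -0.24, 0, 0, 0, 0, -1], [-0.62, -0.24, 0, 0, 0, 0, -1], [0, 0, 0, 0, 0, 0, -1], [0, 0, 0, 0, 0, 0, -1]]

```text
clock: 11.2
position: [0.5898, 0.0079, 0.1427]
tool_rot: [3.141, -0.001, 0.212]
force: [0.4, 0.7, 0.1]
grip_width: 0.0001
finger_force: 0.0
```

```bash
python3 -c "
from h import *
go(-.055,-.045,.127)
w=grab_frame('wrist')['color'];t=grab_frame('top')['color'];s=grab_frame('side')['color']
a=cv2.resize(w,(400,250));b=cv2.resize(t[130:255,300:500],(400,250));c=cv2.resize(s[120:245,220:420],(800,500))[100:400]
save('t4',np.vstack([np.hstack([a,b]),c]))"
```

```text
t 11.2 station xy mm [-54.7 -45.6] z 0.1427 F station [0.51 0.64] 0.06
tool delta shares of .02 [-0.01 -0.03  0.79]
turn shares [ 0.003 -0.011 -0.002] grip 0.00013468550265782918
```

View pics/t4.png

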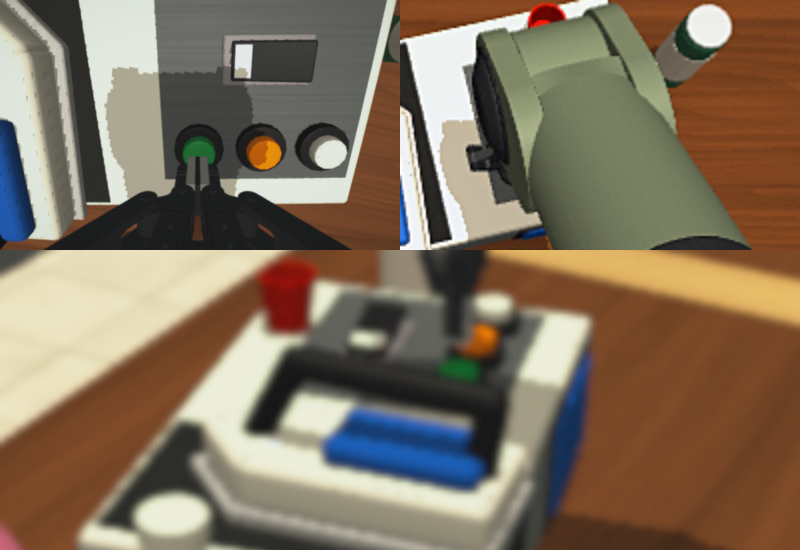

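Wrist view (top left): the shut fingers are directly over the green key at (197,150). The rocker's white end at (245,62) is now the low one. In the side view the cup and iron stand undisturbed. Pressing the green key.

Call:
move_arm:
  plan:
    - [[0, 0, 0.4, 0, 0, 0, -1], [0, 0, 0.4, 0, 0, 0, -1], [0, 0, 0.15, 0, 0, 0, -1], [0, 0, 0.1, 0, 0, 0, -1], [0, 0, 0.1, 0, 0, 0, -1], [0, 0, 0.1, 0, 0, 0, -1], [0, 0, 0.08, 0, 0, 0, -1], [0, 0, 0.07, 0, 0, 0, -1], [0, 0, 0, 0, 0, 0, -1], [0, 0, 0, 0, 0, 0, -1]]

```text
clock: 12.35
position: [0.5892, 0.0081, 0.1156]
tool_rot: [3.141, -0.001, 0.212]
force: [-13.2, 0.3, 32.6]
grip_width: 0.0001
finger_force: 16.1
```

```bash
python3 -c "
from h import *
go(-.055,-.045,.115)"
```

```text
t 12.35 station xy mm [-55.3 -45.3] z 0.1156 F station [-12.83   3.06] 32.57
tool delta shares of .02 [ 0.02 -0.01  0.03]
turn shares [ 0.003 -0.007 -0.003] grip 6.834474380885519e-05
```

Fully down on the stop; hold, then release.

Call:
move_arm:
  plan:
    - [[0, 0, -0.02, 0, 0, 0, -1], [0, 0, 0, 0, 0, 0, -1], [0, 0, 0, 0, 0, 0, -1], [0, 0, 0, 0, 0, 0, -1], [0, 0, 0, 0, 0, 0, -1], [0, 0, 0, 0, 0, 0, -1], [0, 0, 0, 0, 0, 0, -1], [0, 0, 0, 0, 0, 0, -1], [0, 0, 0, 0, 0, 0, -1], [0, 0, 0, 0, 0, 0, -1]]

```text
clock: 13.35
position: [0.5891, 0.0081, 0.1157]
tool_rot: [3.141, -0.001, 0.212]
force: [-10.7, -0.5, 26.3]
grip_width: 0.0001
finger_force: 13.4
```

Call:
move_arm:
  plan:
    - [[0, 0, 0, 0, 0, 0, -1], [0, 0, 0, 0, 0, 0, -1], [0, 0, 0, 0, 0, 0, -1], [0, 0, 0, 0, 0, 0, -1], [0, 0, 0, 0, 0, 0, -1], [0, 0, 0, 0, 0, 0, -1], [0, 0, 0, 0, 0, 0, -1], [0, 0, 0, 0, 0, 0, -1], [0, 0, -0.6, 0, 0, 0, -1], [0, 0, -1, 0, 0, 0, -1]]

```text
clock: 14.35
position: [0.5887, 0.0081, 0.1461]
tool_rot: [-3.141, 0.001, 0.212]
force: [-0.2, 0.3, 0.1]
grip_width: -0.0001
finger_force: 0.0
```

Call:
move_arm:
  plan:
    - [[0, 0, -1, 0, 0, 0, -1], [0, 0, -1, 0, 0, 0, -1], [0, 0, -1, 0, 0, 0, -1], [-1, 0, -0.5, 0, 0, 0, -1], [-1, 0, 0, 0, 0, 0, -1], [-1, 0, 0, 0, 0, 0, -1], [-1, 0, 0, 0, 0, 0, -1], [-1, 0, 0, 0, 0, 0, -1], [0, 0, 0, 0, 0, 0, -1], [0, 0, 0, 0, 0, 0, -1]]

```text
clock: 15.35
position: [0.4918, -0.013, 0.2168]
tool_rot: [3.141, -0.001, 0.212]
force: [-0.6, 0.3, 0.2]
grip_width: 0.0004
finger_force: 0.0
```

```bash
python3 -c "
from h import *
go(-.055,-.045,.2)
w=grab_frame('wrist')['color'];t=grab_frame('top')['color'];
save('t5',np.hstack([cv2.resize(w,(400,250)),cv2.resize(t[110:290,180:468],(400,250))]))"
```

```text
t 15.35 station xy mm [-154.9  -45.4] z 0.2168 F station [-0.55  0.41] 0.2
tool delta shares of .02 [ 4.99 -0.02  0.84]
turn shares [ 0.002 -0.011 -0.002] grip 0.0003770648799175586
```

View pics/t5.png

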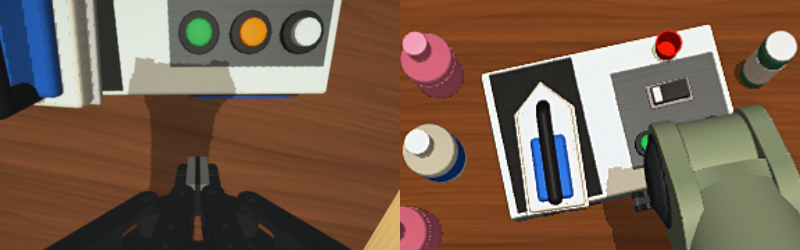

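The picture shows the keys up at wrist (198,32), (251,32) and (302,32), and only a thin strip of tank at (243,96). The cup, iron, starch can and detergent are in place, and the arm is clear. Handing in.

```bash
python3 -c "
from workcell import job_done
print(job_done())"
```

```text
the job is handed in; nothing more can be done
None
```

I pushed the tank home, switched the rocker on and held the green key down for about 2 s, in that order and in about 15 s, then handed the job in. The other keys were not pressed, nothing else was moved, and no verdict came back.

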